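# Raise the counterweighted gate and feed the vee block to the stop

### The job

Push the counterweighted gate arm of the feed track up past its balance point, so that it falls back and stays raised by itself. Then push the dark vee block along the track, under the raised gate, until it is up against the stop that closes the other end, standing upright, and take the hand away. Use the fingertips only: the block stays on the track and is not picked up, the gate stays raised, and the other things stay where they stand.

Things in the scene. Friction and masses are not known exactly. Their poses are not given: they have to be found in the camera images.
- work_board: Fixed flat plywood board, 430 x 656 mm, that all the work stands on; its top is 45 mm above the robot's base plane (z = 0.045). Origin: centre of its underside. Heights 'above the board' below count from its top.
- feed_track: Fixed aluminium track on the board. Origin: its underside (board top), below the lane's centre line, in line with the gate arm; z up, x across the lane away from the robot (within 0.3 rad of world x), y along the lane. Lane floor z = 10 mm, y -180 to +210 mm, +y end open; two rails beside it: inner faces x = ±25 mm, outer ±37, tops z = 22. Stop at the -y end: face at y = -168, top z = 42 mm.
- gate_pivot (a point): Centre of the gate's hinge pin, whose axis runs along the track's y: at x = 110, y = 0 mm in the track's frame, 70 mm above the board, beyond the lane. Its grey clevis takes up x 85 to 135, y -33 to +33 mm, 89 mm high; a 75 mm high arm rest stands at x = 77 mm.
- gate (a joint): Angle of the gate arm, rad: 0 lowered (sloping up 0.35 rad from the pivot towards the track's -x, its tip towards the robot), 1.40 fully raised (leaning back 10 degrees past upright). About 1.0 kg with its weight: some 2 N up at the push bar lifts it from 0. Let go below about 0.74 it falls shut; beyond, it falls on to 1.40 by itself and stays. Damped hinge.
- push_bar (a point): Centre of the round push bar across the arm's tip, 200 mm from the pivot: 12 mm diameter (15 at its rubber ends), 92 mm long along the track's y. Lowered, it is 139 mm above the board at x = -78, y = 0 mm in the track's frame, with free space below and before it; raised, 267 mm above the board at x = 146 mm.
- bar_plate (a point): Middle of the lower edge of a 5 mm thick steel plate, 34 mm wide, that hangs from the arm over the lane and bars the block's way: 48 mm above the board when the arm is lowered, well clear of the lane when raised. The arm itself is a steel bar 18 mm wide and 14 mm high.
- counterweight (a point): Centre of the round steel counterweight, 42 mm diameter, 35 mm wide, on the arm's bent tail: 45 mm beyond and 64 mm above the pivot when lowered.
- stop_face (a point): Foot of the stop's inner face: middle of the lane, at the height of the lane floor. The block arrives here from the +y side.
- vee: The dark grey vee block: 40 mm in x, 42 mm in y, 50 mm high, with a V groove in its top, loose, about 0.55 kg (0.7 to 1.4 times that). Origin: centre of its underside. It stands in the lane on the +y side of the gate, 90 to 150 mm from the gate. Up against the stop its origin is 21 mm from the stop face.
- grooved_block: Bystander, to be left alone: pale steel block with grooves in its top, 48 x 48 x 30 mm, loose, standing beyond the track. Origin: centre of its underside.
- tape_roll: Bystander, to be left alone: roll of masking tape lying flat, 42 mm diameter, 19 mm high, loose. Origin: centre of its underside.
- oil_tin: Bystander, to be left alone: small dark oil tin with a red spout, 28 x 52 x 110 mm, loose, standing on the robot's side of the track. Origin: centre of its underside.
- ball_punch: Bystander, to be left alone: steel punch with a ball head, 22 mm diameter, 65 mm high, loose, standing on its foot beyond the track. Origin: centre of its underside.
Things that resemble listed ones, but are neither listed nor needed, are in the scene too. What is shaped like the vee but green, orange or turquoise is not meant.

How it is judged:
By the outcome, as a careful person would: the job done as asked, in the order asked, and still so for the second after the job is handed in, with the robot touching nothing.
It also fails if it takes over 48 s, if anything falls off the work surface, if the arm or the gripper's body presses on something with over 40 N, if the wrist force passes 120 N, or if a joint passes its speed limit or range.

### The arm

A 6-joint arm with a two-finger parallel gripper is mounted at the origin on the work surface; the furniture and walls round the work are solid. World frame = base frame: x ahead of the robot, y to its left, z up, the work surface at z = 0. Lengths are in mm, angles in rad, forces in N, time in s.
With the tool pointing down it reaches from about 275 to 1000 mm from the base axis. Payload 8.4 kg.
Tool frame: the origin (TCP) lies midway between the tips of the shut fingers; the grasp point (between the pads) lies 19 mm behind it; z points along the fingers, y is the line along which they close (so a half turn about z gives the same grasp; the last joint's range is limited). The gripper opens to 85 mm and grips with 20 to 120 N. Pads are 22 mm wide; open, the fingers measure 114 mm over their backs; the gripper's body (76 mm by 85 mm) begins 54 mm behind the grasp point. The pads swing forward as they close: fully open they stand 13 mm farther back than shut.
Start: joints at [1.346, 0.353, 1.633, -0, 1.155, -0.002], TCP at [138.099, 609.554, 231.281] pointing down, gripper open.
Joint ranges: [-2.63, 2.63], [-0.92, 2.1], [0.06, 2.66], [-1.3, 4.44], [0, 2.69], [-3.02, 3.02]. Speed limits (rad/s): [2.22, 2.22, 2.79, 3.14, 3.14, 3.14].

### API

Orientations are given as [roll, pitch, yaw] about the fixed x, y, z axes, in that order (R = Rz(yaw) Ry(pitch) Rx(roll)).
In Python, from rig import telemetry, optics, r gives the robot as it stands.
- The arm moves only by the tool play_rows, never from a script. Its arguments are lists of equal length, an entry for each row: "dp": the shift along the tool's x, y, z in units of 40 mm (1.0 is 40 mm), a list of three; "rot": the turn, a rotation vector about the tool's x, y, z in units of 6 degrees (1.0 is 6 degrees), a list of three. In form: {"dp": [[tx, ty, tz], ...], "rot": [[ax, ay, az], ...]}. A call has 1 to 5 rows; each row is the pose to reach, as a shift and turn from the pose commanded when the call began, along the tool's axes at that moment; what a row does not reach only later rows make up. A row lasts 1/12 s, in which the tool goes at most 41.7 mm and 7.16 degrees, less where a joint would pass 70% of its speed; a pose out of reach is approached as far as the arm can. A call with a gripper value outside its range is refused whole. "fingers" is the opening, from 0 (shut) to 1 (fully open), set as the call begins (left out, the last holds). The fingers move at their own pace and stop on an object; "grip_force" is the grip in N (left out, the last holds). Time passes only in rows, so rows that repeat a pose let the fingers close. It gives the time, the measured TCP pose, the force, the opening and the grip force at its end, in the units of the state.
- telemetry.sense(): the state, without advancing time (a new reading comes with each control period).
- optics.grab_frame(name): name is "scene" or "side" or "wrist"; returns a dict with "color" (480x640x3 uint8, red, green, blue), "mtx" (3x3 intrinsics, pixels), "R" (3x3) and "t" (3): a world point X has camera coordinates R X + t; the wrist camera has in their place "mount" (4x4, takes a point from camera to tool coordinates, whose origin is the TCP and whose axes are the flange's). Camera axes: x right, y down, z forward; pixel columns grow to the right and rows downward; lengths in mm; the calibration is good to about 2 mm. The wrist camera is an equidistant fisheye: a pixel r from the principal point sees the ray r / f radians off the axis. A picture is of the moment at which its call begins: read the wrist's pose just before it. There is no depth.
- r.sign_off(): hands the job in; it is judged then, once.
The state is a dict: "clock": time; "qpos": joint angles; "qvel": joint speeds; "joint_efforts": joint torques, N m; "eef_pos": TCP position; "tcp_rot": TCP orientation; "contact_force": force on the tool from outside, world axes, zero at the start; "wrist_torque": the same for the moment, N m; "opening": opening from 0.0 (shut) to 1.0 (fully open); "grasp_force": force on a finger pad.
Only numpy, scipy, OpenCV 4.12 (cv2) and the standard library are available. Lean on these libraries where they do the work, as an engineer would, in place of code of your own. Each camera call takes 0.05 s, during which the arm holds its last target. There are 200 camera calls.

## Working session

There is one attempt and no reset: what is moved stays moved. The work goes in short steps, Python scripts to look and compute and a tool call to move; the robot and the scene stay as the last step left them, time stands still between calls to the robot, and variables do not carry over. Pictures are saved under pics/ and viewed, at most 12 in all, crops included, and the job is handed in when it is done.

Besides the shell and the picture viewer there is one more tool, called by a JSON object that holds its "op" and its "data", one argument or row to a line. play_rows: Moves the arm, as the interface text tells. Its arguments: {"type":"object","properties":{"dp":{"type":"array"},"rot":{"type":"array"},"fingers":{"type":"number"},"grip_force":{"type":"number"}},"required":["dp","rot"]}

```bash
mkdir -p pics; ls
python3 - <<'E'
from rig import telemetry, optics, r
import cv2
s=telemetry.sense()
print({k:s[k] for k in('clock','eef_pos','tcp_rot','contact_force','opening')})
for n in('scene','side'):
    f=optics.grab_frame(n); cv2.imwrite(f'pics/{n}0.png',f['color'][:,:,::-1]); print(n,f['mtx'],f['R'],f['t'])
E
```

```text
pics
{'clock': 0.0, 'eef_pos': array([137.99419519, 609.08598834, 230.55312543]), 'tcp_rot': array([-3.14019018e+00,  1.04482115e-06,  2.91880707e+00]), 'contact_force': array([0.25859646, 0.15224195, 0.61153621]), 'opening': 0.9990662659657156}
scene [[495.2369646    0.         321.72554904]
 [  0.         495.2369646  240.36138607]
 [  0.           0.           1.        ]] [[ 0.53434741 -0.84511854 -0.01573238]
 [-0.65094432 -0.3995602  -0.6454635 ]
 [ 0.53920714  0.35514265 -0.76362907]] [-377.57285088  350.36556978  964.63091539]
side [[527.71139064   0.         316.33188753]
 [  0.         527.71139064 235.47750065]
 [  0.           0.           1.        ]] [[-0.97447551 -0.22337195 -0.02241543]
 [-0.08451767  0.45754049 -0.88516296]
 [ 0.20797654 -0.86067512 -0.46474088]] [ 470.11030618  205.31727482 1268.34739249]
```

View pics/scene0.png

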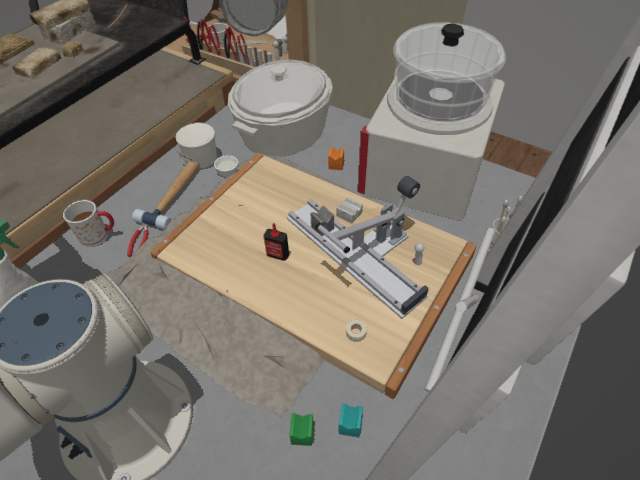

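View pics/side0.png

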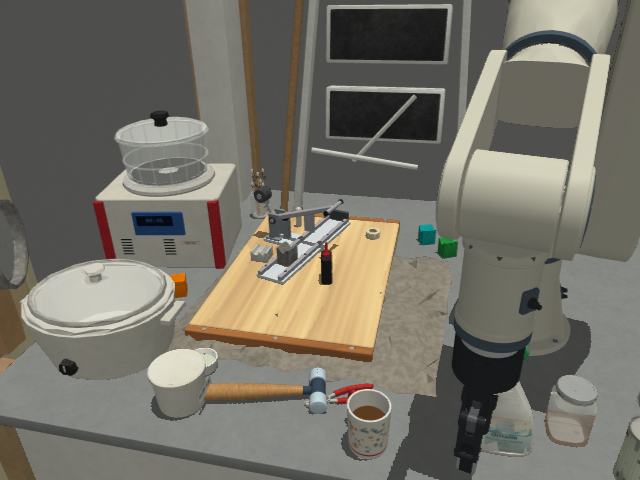

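The scene picture shows the track from its open end at about (300,212) to the dark stop at (415,297). The vee is at (322,219), the push bar near (335,255), and the oil tin at (276,243). In the side picture the vee is at (287,252) and the stop at (340,214). I'll enlarge both views to measure.

Run:
```python
import cv2
a=cv2.imread('pics/scene0.png')[165:325,265:465]; cv2.imwrite('pics/sc.png',cv2.resize(a,None,fx=3.75,fy=3.75,interpolation=cv2.INTER_CUBIC))
a=cv2.imread('pics/side0.png')[180:300,230:390]; cv2.imwrite('pics/si.png',cv2.resize(a,None,fx=5,fy=5,interpolation=cv2.INTER_CUBIC))
```

```text
(no output)
```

View pics/sc.png

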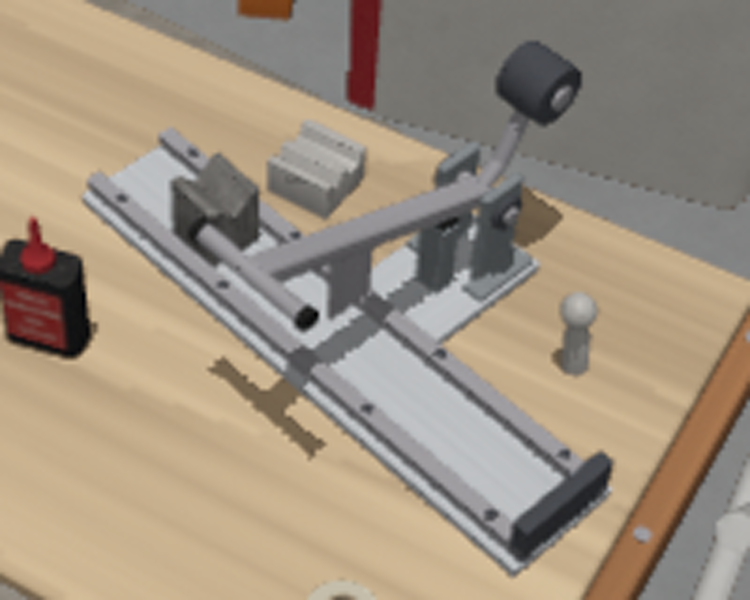

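View pics/si.png

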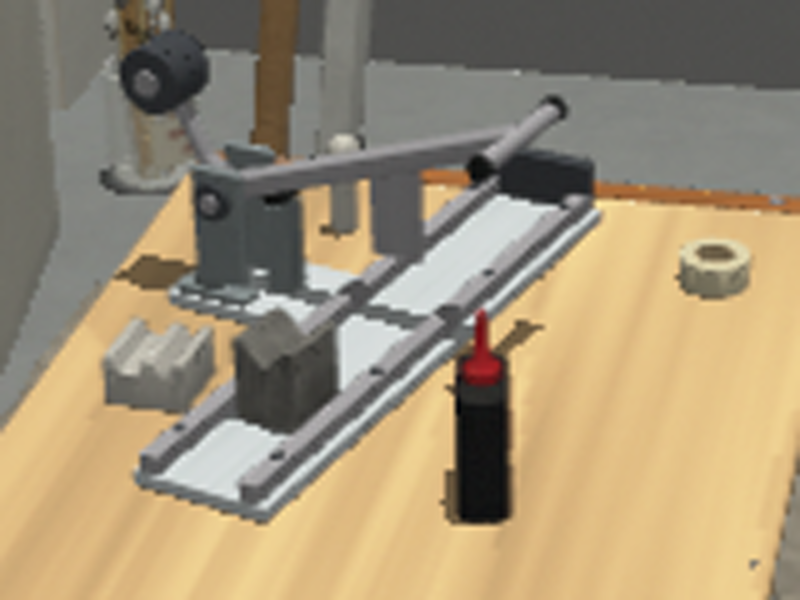

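```bash
cat > h.py <<'E'
import numpy as np, cv2
from scipy.optimize import least_squares
C={'scene':(np.array([[495.237,0,321.7255],[0,495.237,240.3614],[0,0,1]]),np.array([[0.53434741,-0.84511854,-0.01573238],[-0.65094432,-0.3995602,-0.6454635],[0.53920714,0.35514265,-0.76362907]]),np.array([-377.57285,350.36557,964.630915])),
'side':(np.array([[527.7114,0,316.3319],[0,527.7114,235.4775],[0,0,1]]),np.array([[-0.97447551,-0.22337195,-0.02241543],[-0.08451767,0.45754049,-0.88516296],[0.20797654,-0.86067512,-0.46474088]]),np.array([470.110306,205.317275,1268.347392]))}
def proj(c,X):
    K,R,t=C[c]; p=(R@np.asarray(X,float).T).T+t; p=p@K.T; return p[...,:2]/p[...,2:]
def px(c,u,v): return (265+u/3.75,165+v/3.75) if c=='scene' else (230+u/5,180+v/5)
def crop(c,p): return (p-[265,165])*3.75 if c=='scene' else (p-[230,180])*5
def T(q,P):
    a=q[2]; P=np.asarray(P,float); R=np.array([[np.cos(a),-np.sin(a),0],[np.sin(a),np.cos(a),0],[0,0,1]])
    return P@R.T+[q[0],q[1],45]
E
python3 - <<'E'
from h import *
obs=[('scene',(-78,46,139),197,230),('scene',(-78,-46,139),307,317),('side',(-78,46,139),482,167),('side',(-78,-46,139),556,105),
('scene',(155,0,134),538,82),('side',(155,0,134),163,72),('scene',(110,-33,70),511,217),('side',(110,33,70),210,203),
('scene',(0,-168,42),554,485),('side',(0,-168,42),546,158)]
f=lambda q:np.concatenate([proj(c,T(q,P))-px(c,u,v) for c,P,u,v in obs])
s=least_squares(f,[600,0,0],loss='soft_l1'); q=s.x; print(q); print(f(q).reshape(-1,2).round(1))
np.save('q.npy',q)
for y in (90,105,120,135,150):
    P=[(sx*20,y+sy*21,z) for z in(10,60) for sx in(-1,1) for sy in(-1,1)]
    print(y,[crop(c,proj(c,T(q,P))).round().astype(int).tolist() for c in C])
for n,P in dict(railend=(-31,210,22),endL=(-31,-168,22)).items(): print(n,[crop(c,proj(c,T(q,P))).round() for c in C])
for n,(a,b) in dict(tin_foot_side=px('side',480,518)).items():
    K,R,t=C['side']; d=R.T@np.linalg.inv(K)@[a,b,1]; c=-R.T@t; print(n,c+d*(45-c[2])/d[2])
for P in[(-78,0,139),(0,0,0),(0,-168,10),(0,120,10)]: print(P,T(q,P))
E
```

```text
[ 544.95550221 -197.89507448 -697.71629189]
[[-1.  -0.3]
 [-0.2  1.8]
 [-0.7 -0.1]
 [ 0.2 -0.4]
 [-0.6  0.1]
 [ 0.1 -0.8]
 [ 0.8  1.1]
 [-1.3  0.2]
 [-0.1  0.1]
 [-2.6 -1.3]]
90 [[[243, 299], [199, 262], [290, 267], [246, 231], [243, 247], [198, 209], [291, 214], [245, 178]], [[370, 373], [331, 407], [309, 357], [269, 390], [367, 293], [328, 326], [305, 278], [264, 310]]]
105 [[[227, 286], [184, 249], [274, 254], [230, 218], [227, 233], [182, 196], [275, 201], [230, 165]], [[357, 385], [317, 420], [295, 368], [254, 403], [353, 305], [313, 338], [291, 289], [249, 322]]]
120 [[[212, 272], [169, 236], [258, 241], [215, 206], [211, 220], [166, 183], [258, 188], [214, 153]], [[343, 397], [302, 432], [281, 380], [239, 415], [339, 317], [298, 351], [276, 301], [234, 334]]]
135 [[[196, 259], [154, 223], [243, 228], [200, 193], [195, 207], [151, 171], [242, 175], [198, 140]], [[328, 410], [288, 446], [266, 393], [224, 428], [325, 329], [283, 363], [261, 313], [219, 346]]]
150 [[[181, 246], [139, 211], [227, 216], [185, 181], [179, 194], [136, 158], [226, 163], [183, 128]], [[314, 422], [272, 459], [251, 405], [209, 441], [310, 341], [268, 376], [246, 325], [203, 359]]]
railend [array([ 88., 175.]), array([249., 480.])]
endL [array([512., 536.]), array([578., 190.])]
tin_foot_side [457.87394642  -8.11148727  45.        ]
(-78, 0, 139) [ 470.05214766 -176.13530709  184.        ]
(0, 0, 0) [ 544.95550221 -197.89507448   45.        ]
(0, -168, 10) [ 498.08831092 -359.22537659   55.        ]
(0, 120, 10) [578.43206742 -82.6591444   55.        ]
```

```bash
cat >> h.py <<'E'
from scipy.spatial.transform import Rotation as Ro
Q=np.load('q.npy'); A=Q[2]
def tp(p): # world -> track
    d=np.asarray(p)-[Q[0],Q[1],45]; return d@np.array([[np.cos(A),-np.sin(A),0],[np.sin(A),np.cos(A),0],[0,0,1]])
def plan(targets, start=None):
    """targets: (x,y,z,tilt deg) in the track frame; rows relative to present pose"""
    from rig import telemetry
    s=telemetry.sense(); p=s['eef_pos']; R=Ro.from_euler('xyz',s['tcp_rot']).as_matrix()
    print('t',s['clock'],'track',tp(p).round(1),'F',s['contact_force'].round(1),'q',s['qpos'].round(2))
    for x,y,z,th in targets:
        th=np.radians(th); c,n=np.cos(A),np.sin(A)
        X=np.array([c,n,0]);Y=np.array([-n,c,0]);Z=np.array([0,0,1.])
        G=np.c_[-np.cos(th)*X-np.sin(th)*Z, Y, np.sin(th)*X-np.cos(th)*Z]
        print((x,y,z),(R.T@(T(Q,(x,y,z))-p)/40).round(2).tolist(),(np.degrees(Ro.from_matrix(R.T@G).as_rotvec())/6).round(2).tolist())
E
python3 -c "
from h import *
plan([(-190,-25,200,0),(-190,-25,200,45)])
print(tp((458,-8,45)))"
```

```text
t 0.1 track [-615.9  661.5  185.7] F [0.6 0.4 0. ] q [ 1.35  0.35  1.63 -0.    1.16 -0.  ]
(-190, -25, 200) [-9.6, -17.77, -0.34] [-0.01, 0.0, 0.57]
(-190, -25, 200) [-9.6, -17.77, -0.34] [0.21, -7.5, 0.55]
[-136.47860847  158.09803321    0.        ]
```

{"op": "play_rows", "data": {
  "dp": [
    [-0.5,-0.9,0],
    [-1,-1.8,0],
    [-1.5,-2.7,0],
    [-2,-3.6,0],
    [-2.4,-4.4,0]
  ],
  "rot": [
    [0,0,0],
    [0,0,0],
    [0,0,0],
    [0,0,0],
    [0,0,0]
  ],
  "fingers": 0
}}

```text
clock: 0.52
eef_pos: [192.9, 414.0, 230.7]
tcp_rot: [-3.14, 0.0, 2.919]
contact_force: [0.7, -0.3, 0.9]
opening: 0.298
grasp_force: 0.0
```

{"op": "play_rows", "data": {
  "dp": [
    [-0.4,-0.9,0],
    [-0.9,-1.8,0],
    [-1.3,-2.7,0],
    [-1.8,-3.6,0],
    [-2.2,-4.5,0]
  ],
  "rot": [
    [0,0,0],
    [0,0,0],
    [0,0,0],
    [0,0,0],
    [0,0,0]
  ]
}}

```text
clock: 0.93
eef_pos: [238.8, 219.9, 231.1]
tcp_rot: [3.142, 0.0, 2.92]
contact_force: [1.6, -0.7, 0.2]
opening: -0.0
grasp_force: 0.0
```

{"op": "play_rows", "data": {
  "dp": [
    [-0.5,-0.9,0],
    [-1,-1.8,0],
    [-1.5,-2.7,-0.1],
    [-2,-3.6,-0.1],
    [-2.5,-4.4,-0.2]
  ],
  "rot": [
    [0,0,0],
    [0,0,0],
    [0,0,0],
    [0,0,0],
    [0,0,0]
  ]
}}

```text
clock: 1.35
eef_pos: [295.4, 31.2, 238.7]
tcp_rot: [3.141, 0.0, 2.919]
contact_force: [0.8, 0.4, -0.2]
opening: -0.002
grasp_force: 0.0
```

```bash
python3 -c "
from h import *
plan([(-190,-25,200,0),(-190,-25,180,45)])"
```

```text
t 1.35 track [-303.6  150.3  193.7] F [ 0.8  0.4 -0.2] q [ 0.1  -0.22  2.24  0.    1.12 -1.25]
(-190, -25, 200) [-2.57, -4.55, -0.16] [0.0, 0.0, 0.58]
(-190, -25, 180) [-2.57, -4.55, 0.34] [0.23, -7.5, 0.54]
```

{"op": "play_rows", "data": {
  "dp": [
    [-0.5,-0.9,0],
    [-1,-1.8,0],
    [-1.5,-2.7,0],
    [-2,-3.6,0],
    [-2.5,-4.5,0]
  ],
  "rot": [
    [0,0,0.1],
    [0,0,0.2],
    [0,0,0.3],
    [0,0,0.5],
    [0,0,0.6]
  ]
}}

```text
clock: 1.77
eef_pos: [353.5, -167.0, 238.8]
tcp_rot: [3.142, 0.0, 2.854]
contact_force: [1.7, 1.3, 0.7]
opening: -0.001
grasp_force: 0.0
```

{"op": "play_rows", "data": {
  "dp": [
    [0,0,0],
    [0,0,0.1],
    [0,0,0.2],
    [0,0,0.3],
    [0,0,0.4]
  ],
  "rot": [
    [0,-1.1,0],
    [0,-2.2,0],
    [0,-3.3,0],
    [0,-4.4,0],
    [0,-5.5,0]
  ]
}}

```text
clock: 2.18
eef_pos: [353.3, -164.9, 223.0]
tcp_rot: [-3.14, 0.576, 2.856]
contact_force: [1.3, 2.5, -0.7]
opening: -0.003
grasp_force: 0.0
```

```bash
python3 -c "
from h import *
plan([(-120,-25,95,45),(-84,-25,104,45)])"
```

```text
t 2.1833 track [-193.2  -21.8  178. ] F [ 1.3  2.5 -0.7] q [-0.58 -0.3   2.47  0.37  0.44 -2.15]
(-120, -25, 95) [-0.41, -0.07, 2.74] [-0.03, -2.0, -0.02]
(-84, -25, 104) [-1.28, -0.07, 3.04] [-0.03, -2.0, -0.02]
```

```bash
python3 -c "
from h import *
plan([(-130,-25,120,33),(-105,-25,100,33),(-84,-25,117,33)])"
```

```text
t 2.1833 track [-193.2  -21.8  178. ] F [ 1.3  2.5 -0.7] q [-0.58 -0.3   2.47  0.37  0.44 -2.15]
(-130, -25, 120) [-0.54, -0.07, 2.08] [-0.03, 0.0, -0.02]
(-105, -25, 100) [-0.79, -0.07, 2.84] [-0.03, 0.0, -0.02]
(-84, -25, 117) [-1.46, -0.07, 2.77] [-0.03, 0.0, -0.02]
```

{"op": "play_rows", "data": {
  "dp": [
    [-0.2,0,0.7],
    [-0.4,0,1.4],
    [-0.5,-0.1,2.1],
    [-0.8,-0.1,2.8],
    [-0.8,-0.1,2.8]
  ],
  "rot": [
    [0,0,0],
    [0,0,0],
    [0,0,0],
    [0,0,0],
    [0,0,0]
  ]
}}

```text
clock: 2.6
eef_pos: [438.4, -193.6, 143.4]
tcp_rot: [3.14, 0.568, 2.854]
contact_force: [-0.4, -0.1, 0.7]
opening: 0.001
grasp_force: 0.0
```

```bash
python3 -c "
from h import *
plan([(-84,-25,117,33),(-55,-25,169,33),(-28,-25,198,33),(4,-25,221,33),(41,-25,238,33)])
from rig import optics
f=optics.grab_frame('side'); a=f['color'][160:300,230:390,::-1]; cv2.imwrite('pics/si2.png',cv2.resize(a,None,fx=4,fy=4,interpolation=cv2.INTER_CUBIC))
"
```

```text
t 2.6 track [-103.5  -25.6   98.4] F [-0.4 -0.1  0.7] q [-0.5   0.08  2.41  0.89  0.15 -2.63]
(-84, -25, 117) [-0.66, 0.02, -0.13] [-0.01, -0.08, -0.04]
(-55, -25, 169) [-1.97, 0.02, -0.84] [-0.01, -0.08, -0.04]
(-28, -25, 198) [-2.93, 0.03, -1.08] [-0.01, -0.08, -0.04]
(4, -25, 221) [-3.92, 0.03, -1.14] [-0.01, -0.08, -0.04]
(41, -25, 238) [-4.92, 0.03, -1.0] [-0.01, -0.08, -0.04]
```

View pics/si2.png

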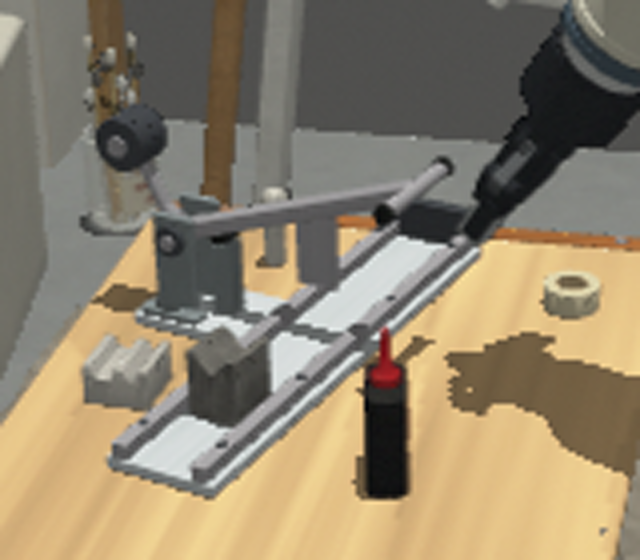

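The side view shows the shut fingertips at about (470,238), in front of and below the push bar at (415,190). That is as planned, so I'll lift now.

{"op": "play_rows", "data": {
  "dp": [
    [-0.35,0,-0.1],
    [-0.7,0,-0.15],
    [-1.1,0,-0.4],
    [-1.5,0,-0.6],
    [-1.95,0,-0.85]
  ],
  "rot": [
    [0,0.1,0],
    [0,0.3,0],
    [0,0.5,0],
    [0,0.7,0],
    [0,0.8,0]
  ]
}}

```text
clock: 3.07
eef_pos: [480.2, -206.5, 217.6]
tcp_rot: [-3.139, 0.483, 2.856]
contact_force: [-0.0, -0.1, -0.9]
opening: -0.001
grasp_force: 0.7
```

```bash
python3 -c "
from h import *
plan([(-28,-25,198,28),(4,-25,221,28),(41,-25,238,26),(60,-25,243,25)])"
```

```text
t 3.0667 track [-59.8 -26.3 172.6] F [-0.  -0.1 -0.9] q [-0.46  0.    2.2   0.18  0.46 -1.88]
(-28, -25, 198) [-1.0, 0.03, -0.19] [-0.04, -0.06, -0.02]
(4, -25, 221) [-1.98, 0.04, -0.33] [-0.04, -0.06, -0.02]
(41, -25, 238) [-2.99, 0.04, -0.28] [-0.03, 0.28, -0.02]
(60, -25, 243) [-3.47, 0.04, -0.17] [-0.03, 0.44, -0.02]
```

{"op": "play_rows", "data": {
  "dp": [
    [-0.5,0,-0.1],
    [-1.0,0,-0.2],
    [-1.5,0,-0.3],
    [-2.0,0,-0.35],
    [-2.5,0,-0.35]
  ],
  "rot": [
    [0,0,0],
    [0,0,0],
    [0,0,0],
    [0,0,0],
    [0,0.1,0]
  ]
}}

```text
clock: 3.48
eef_pos: [559.4, -229.6, 277.4]
tcp_rot: [-3.14, 0.476, 2.856]
contact_force: [-0.5, 0.5, -2.1]
opening: -0.001
grasp_force: 0.3
```

```bash
python3 -c "
from h import *
plan([(41,-25,238,26),(60,-25,243,25)])
from rig import optics
f=optics.grab_frame('side'); a=f['color'][130:280,230:390,::-1]; cv2.imwrite('pics/si3.png',cv2.resize(a,None,fx=4,fy=4,interpolation=cv2.INTER_CUBIC))
"
```

```text
t 3.4833 track [ 22.7 -26.4 232.4] F [-0.5  0.5 -2.1] q [-0.43  0.06  1.98  0.11  0.62 -1.79]
(41, -25, 238) [-0.47, 0.04, 0.08] [-0.03, 0.22, -0.03]
(60, -25, 243) [-0.95, 0.04, 0.19] [-0.03, 0.38, -0.03]
```

View pics/si3.png

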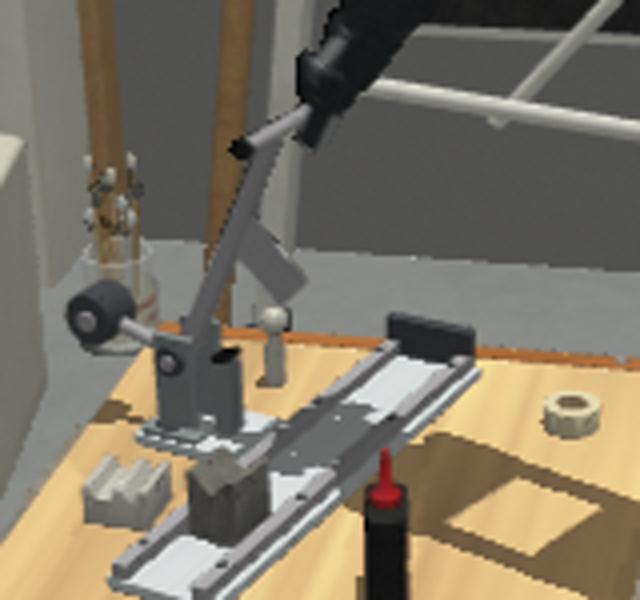

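The gate is up and near its balance point, with the bar at (270,130) and the finger behind it at (312,125). I'll push a little further, let it fall back, then withdraw.

{"op": "play_rows", "data": {
  "dp": [
    [-0.4,0,0.05],
    [-0.8,0,0.15],
    [-1.1,0,0.2],
    [-1.1,0,0.2],
    [-1.1,0,0.2]
  ],
  "rot": [
    [0,0.1,0],
    [0,0.3,0],
    [0,0.4,0],
    [0,0.4,0],
    [0,0.4,0]
  ]
}}

```text
clock: 3.95
eef_pos: [600.7, -241.3, 289.2]
tcp_rot: [-3.141, 0.435, 2.856]
contact_force: [-0.2, 0.4, -0.6]
opening: 0.002
grasp_force: 0.0
```

{"op": "play_rows", "data": {
  "dp": [
    [0,0,0],
    [0,0,0],
    [0.7,0,-0.2],
    [1.5,0,-0.4],
    [2.3,0,-0.6]
  ],
  "rot": [
    [0,0,0],
    [0,0,0],
    [0,0,0],
    [0,0,0],
    [0,0,0]
  ]
}}

```text
clock: 4.37
eef_pos: [510.0, -214.2, 271.2]
tcp_rot: [3.141, 0.434, 2.856]
contact_force: [-0.3, -0.3, -0.0]
opening: 0.0
grasp_force: 0.0
```

```bash
python3 -c "
from h import *
plan([(-60,170,200,20),(-10,172,120,15)])
from rig import optics
f=optics.grab_frame('side'); a=f['color'][130:280,230:390,::-1]; cv2.imwrite('pics/si4.png',cv2.resize(a,None,fx=4,fy=4,interpolation=cv2.INTER_CUBIC))
"
```

```text
t 4.3667 track [-29.  -25.4 226.2] F [-0.3 -0.3 -0. ] q [-0.44 -0.    2.05  0.11  0.66 -1.8 ]
(-60, 170, 200) [0.99, 4.88, 0.27] [-0.0, 0.81, -0.02]
(-10, 172, 120) [0.7, 4.94, 2.61] [-0.0, 1.65, -0.02]
```

View pics/si4.png

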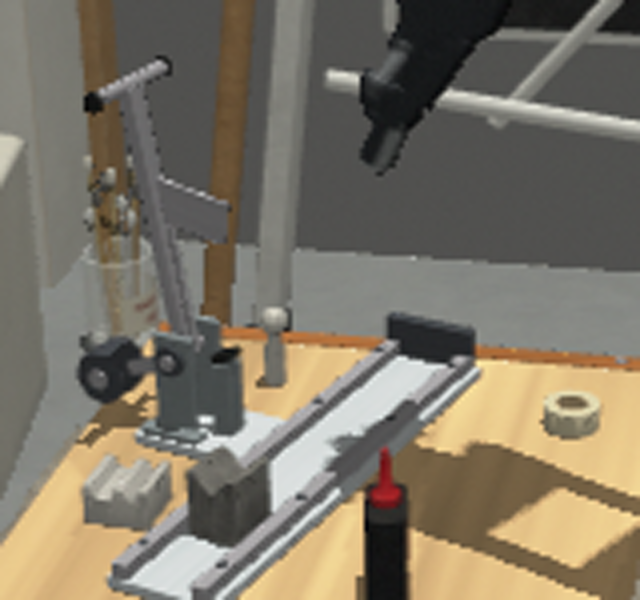

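The gate has fallen back and stays raised, with its bar at (130,85). Next I'll move over the open end of the lane, behind the vee.

{"op": "play_rows", "data": {
  "dp": [
    [0.2,1.0,0],
    [0.4,2.0,0.1],
    [0.6,3.0,0.2],
    [0.8,4.0,0.3],
    [0.8,5.0,0.3]
  ],
  "rot": [
    [0,0.3,0],
    [0,0.6,0],
    [0,0.9,0],
    [0,1.2,0],
    [0,1.6,0]
  ]
}}

```text
clock: 4.83
eef_pos: [542.5, -14.6, 246.5]
tcp_rot: [-3.141, 0.264, 2.856]
contact_force: [0.4, 0.2, -0.8]
opening: 0.003
grasp_force: 0.0
```

```bash
python3 -c "
from h import *
plan([(-5,178,120,15),(0,178,70,15),(0,178,24,15)])"
```

```text
t 4.8333 track [-53.5 175.3 201.5] F [ 0.4  0.2 -0.8] q [ 0.02  0.08  1.97 -0.11  0.84 -1.2 ]
(-5, 178, 120) [-0.64, 0.07, 2.28] [-0.02, 0.02, -0.03]
(0, 178, 70) [-0.43, 0.07, 3.52] [-0.02, 0.02, -0.03]
(0, 178, 24) [-0.13, 0.08, 4.63] [-0.02, 0.02, -0.03]
```

{"op": "play_rows", "data": {
  "dp": [
    [-0.4,0.05,0.8],
    [-0.6,0.1,1.6],
    [-0.6,0.1,2.3],
    [-0.5,0.1,3.0],
    [-0.4,0.1,3.6]
  ],
  "rot": [
    [0,0,0],
    [0,0,0],
    [0,0,0],
    [0,0,0],
    [0,0,0]
  ]
}}

```text
clock: 5.25
eef_pos: [596.9, -27.2, 111.4]
tcp_rot: [3.141, 0.266, 2.857]
contact_force: [0.5, -0.2, -0.5]
opening: -0.001
grasp_force: 0.0
```

```bash
python3 -c "
from h import *
plan([(0,178,24,15),(0,158,24,15)])
from rig import optics
f=optics.grab_frame('side'); a=f['color'][160:310,220:380,::-1]; cv2.imwrite('pics/si5.png',cv2.resize(a,None,fx=4,fy=4,interpolation=cv2.INTER_CUBIC))
"
```

```text
t 5.25 track [  2.3 178.4  66.4] F [ 0.5 -0.2 -0.5] q [-0.01  0.35  1.99 -0.14  0.55 -1.18]
(0, 178, 24) [0.33, -0.01, 1.01] [-0.0, 0.04, -0.02]
(0, 158, 24) [0.33, -0.51, 1.01] [-0.0, 0.04, -0.02]
```

View pics/si5.png

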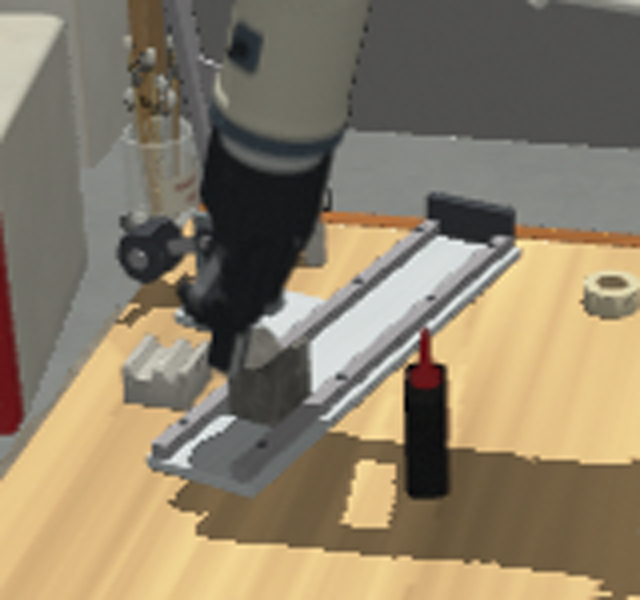

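The fingertip shows at about (220,368), just left of the vee, whose left edge is at (235,350). I'll check its predicted pixel before going lower.

Run:
```python
from h import *
cr=lambda P:((proj('side',T(Q,P))-[220,160])*4).round().astype(int).tolist()
print('tip',cr([(2.3,178.4,66.4)]),'tip corners',cr([(a,178+b,66) for a in(-8,12) for b in(-14,14)]))
for y in(110,120,130): print(y,cr([(-20,y+21,60),(20,y+21,60),(-20,y-21,60),(20,y-21,60),(-20,y+21,22)]))
print(cr([(-31,210,22),(31,210,22),(-37,-168,22)]))
from rig import optics
f=optics.grab_frame('scene'); a=f['color'][165:325,265:465,::-1]; cv2.imwrite('pics/sc6.png',cv2.resize(a,None,fx=3.75,fy=3.75,interpolation=cv2.INTER_CUBIC))
print(crop('scene',proj('scene',T(Q,[(2.3,178.4,66.4)]))))
```

```text
tip [[218, 370]] tip corners [[244, 364], [220, 383], [218, 357], [194, 376]]
110 [[286, 354], [235, 341], [319, 327], [269, 314], [289, 404]]
120 [[278, 361], [227, 347], [311, 333], [261, 321], [281, 410]]
130 [[270, 367], [219, 354], [304, 340], [253, 327], [273, 417]]
[[239, 464], [159, 441], [509, 234]]
[[154.51397041 127.96928334]]
```

View pics/sc6.png

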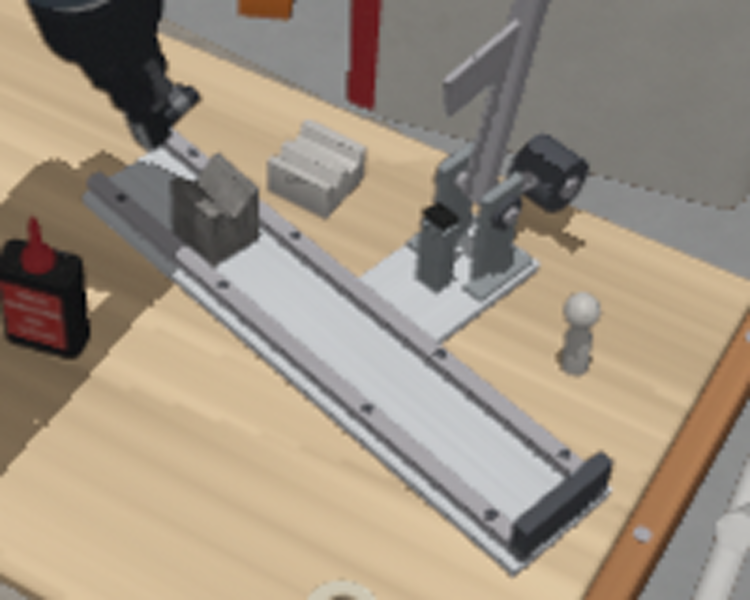

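Prediction and picture agree: the tip is at (154,140) in the scene crop, clear behind the vee at (215,210), over the lane. Now I'll lower it and push.

{"op": "play_rows", "data": {
  "dp": [
    [0.15,0,0.3],
    [0.2,0,0.6],
    [0.3,0,0.9],
    [0.33,0,1.0],
    [0.33,0,1.0]
  ],
  "rot": [
    [0,0,0],
    [0,0,0],
    [0,0,0],
    [0,0,0],
    [0,0,0]
  ]
}}

```text
clock: 5.77
eef_pos: [595.0, -26.7, 71.5]
tcp_rot: [3.141, 0.267, 2.856]
contact_force: [-0.5, 0.5, 0.9]
opening: 0.001
grasp_force: 0.0
```

{"op": "play_rows", "data": {
  "dp": [
    [0,-0.2,0],
    [0,-0.4,0],
    [0,-0.6,0],
    [0,-0.8,0],
    [0,-1.0,0]
  ],
  "rot": [
    [0,0,0],
    [0,0,0],
    [0,0,0],
    [0,0,0],
    [0,0,0]
  ]
}}

```text
clock: 6.18
eef_pos: [584.6, -65.7, 71.8]
tcp_rot: [3.14, 0.269, 2.856]
contact_force: [1.1, 4.7, 2.9]
opening: 0.002
grasp_force: 2.6
```

```bash
python3 -c "
from h import *
plan([(0,50,24,15),(0,-113,24,15)])"
```

```text
t 6.1833 track [  1.2 137.9  26.8] F [1.1 4.7 2.9] q [-0.08  0.4   2.03 -0.12  0.44 -1.27]
(0, 50, 24) [0.04, -2.2, 0.06] [0.01, 0.07, -0.03]
(0, -113, 24) [0.03, -6.27, 0.06] [0.01, 0.07, -0.03]
```

{"op": "play_rows", "data": {
  "dp": [
    [0,-0.25,0],
    [0,-0.5,0.03],
    [0,-0.75,0.05],
    [0,-1.0,0.05],
    [0,-1.25,0.05]
  ],
  "rot": [
    [0,0,0],
    [0,0,0],
    [0,0,0],
    [0,0,0],
    [0,0,0]
  ]
}}

```text
clock: 6.6
eef_pos: [571.3, -113.9, 69.9]
tcp_rot: [3.14, 0.269, 2.856]
contact_force: [0.6, 7.4, 4.5]
opening: -0.0
grasp_force: 3.4
```

{"op": "play_rows", "data": {
  "dp": [
    [0,-0.25,0],
    [0,-0.5,0],
    [0,-0.75,0],
    [0,-1.0,0],
    [0,-1.25,0]
  ],
  "rot": [
    [0,0,0],
    [0,0,0],
    [0,0,0],
    [0,0,0],
    [0,0,0]
  ]
}}

```text
clock: 7.02
eef_pos: [557.0, -161.9, 69.9]
tcp_rot: [3.14, 0.269, 2.856]
contact_force: [1.7, 6.7, 5.1]
opening: 0.003
grasp_force: 3.7
```

```bash
python3 -c "
from h import *
plan([(0,-60,24,15),(0,-113,24,15)])
from rig import optics
f=optics.grab_frame('scene'); a=f['color'][165:325,265:465,::-1]; cv2.imwrite('pics/sc7.png',cv2.resize(a,None,fx=3.75,fy=3.75,interpolation=cv2.INTER_CUBIC))
"
```

```text
t 7.0167 track [ 1.5 38.  24.9] F [1.7 6.7 5.1] q [-0.29  0.4   2.05  0.    0.42 -1.57]
(0, -60, 24) [0.04, -2.45, 0.01] [0.01, 0.07, -0.03]
(0, -113, 24) [0.03, -3.77, 0.01] [0.01, 0.07, -0.03]
```

View pics/sc7.png

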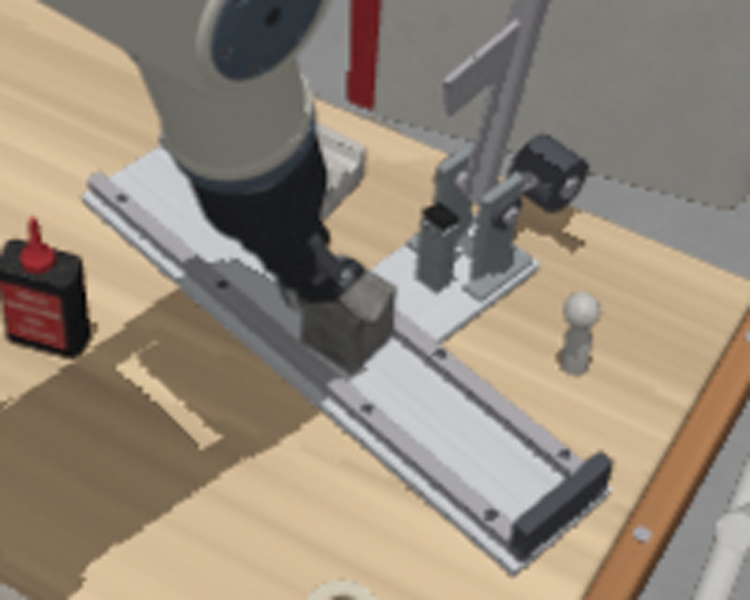

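The picture shows the gate still raised and the vee at about (350,320), nearly under it. The gripper's knuckle at (345,272) is touching the vee's top edge, which explains the upward force. I'll back off and lean the tool so the tips lead.

{"op": "play_rows", "data": {
  "dp": [
    [0,0.3,0],
    [0,0.6,0],
    [0,0.9,0],
    [0,1.2,-0.1],
    [0,1.2,-0.2]
  ],
  "rot": [
    [0,0,0],
    [0,0,0],
    [0.6,0,0],
    [1.2,0,0],
    [1.8,0,0]
  ]
}}

```text
clock: 7.48
eef_pos: [567.6, -115.4, 76.1]
tcp_rot: [-2.962, 0.266, 2.855]
contact_force: [0.0, -0.3, -0.0]
opening: 0.002
grasp_force: 0.0
```

{"op": "play_rows", "data": {
  "dp": [
    [0,0,0],
    [0,0,0],
    [0,0,0],
    [0,0,0],
    [0,0,0]
  ],
  "rot": [
    [0.6,0,0],
    [1.2,0,0],
    [1.8,0,0],
    [2.4,0,0],
    [2.4,0,0]
  ]
}}

```text
clock: 7.9
eef_pos: [568.1, -113.9, 75.3]
tcp_rot: [-2.71, 0.265, 2.859]
contact_force: [-0.1, 0.2, -0.3]
opening: -0.002
grasp_force: 0.0
```

```bash
cat >> h.py <<'E'
def shift(pts):
    from rig import telemetry
    s=telemetry.sense(); p=s['eef_pos']; R=Ro.from_euler('xyz',s['tcp_rot']).as_matrix()
    c,n=np.cos(A),np.sin(A); M=np.array([[c,-n,0],[n,c,0],[0,0,1]])
    print('t',s['clock'],'track',tp(p).round(1),'F',(s['contact_force']@M).round(1),'q',s['qpos'].round(2),'toolz',(M.T@R[:,2]).round(2))
    for P in pts: print(P,(R.T@(T(Q,P)-p)/40).round(2).tolist())
E
python3 - <<'E'
from h import *
shift([(0,80,28),(0,30,28),(0,-20,28),(0,-70,28),(0,-112,28)])
from rig import optics
f=optics.grab_frame('side'); a=f['color'][:,:,::-1]; cv2.imwrite('pics/sideF.png',a)
E
```

```text
t 7.9 track [-1.2 87.1 30.3] F [-0.2  0.1 -0.3] q [ 0.08  0.49  1.97 -0.76  0.76 -0.56] toolz [ 0.24 -0.42 -0.88]
(0, 80, 28) [-0.01, -0.13, 0.13]
(0, 30, 28) [-0.01, -1.27, 0.65]
(0, -20, 28) [-0.01, -2.41, 1.18]
(0, -70, 28) [-0.02, -3.54, 1.7]
(0, -112, 28) [-0.02, -4.49, 2.14]
```

{"op": "play_rows", "data": {
  "dp": [
    [0,-0.3,0.18],
    [0,-0.6,0.33],
    [0,-0.85,0.46],
    [0,-1.05,0.55],
    [0,-1.27,0.65]
  ],
  "rot": [
    [0,0,0],
    [0,0,0],
    [0,0,0],
    [0,0,0],
    [0,0,0]
  ]
}}

```text
clock: 8.37
eef_pos: [551.7, -171.2, 73.6]
tcp_rot: [-2.715, 0.265, 2.855]
contact_force: [-0.2, 10.2, 4.2]
opening: -0.001
grasp_force: 4.2
```

{"op": "play_rows", "data": {
  "dp": [
    [0,-0.2,0.09],
    [0,-0.4,0.18],
    [0,-0.6,0.28],
    [0,-0.8,0.37],
    [0,-1.0,0.46]
  ],
  "rot": [
    [0,0,0],
    [0,0,0],
    [0,0,0],
    [0,0,0],
    [0,0,0]
  ]
}}

```text
clock: 8.78
eef_pos: [540.1, -212.3, 73.6]
tcp_rot: [-2.715, 0.266, 2.856]
contact_force: [-0.6, 6.9, 2.2]
opening: 0.001
grasp_force: 3.4
```

Run:
```python
from h import *
shift([(0,-20,28),(0,-65,28),(0,-112,28)])
```

```text
t 8.7833 track [ -0.6 -15.2  28.6] F [-2.5  6.5  2.2] q [-0.11  0.46  2.03 -0.84  0.65 -0.65] toolz [ 0.24 -0.41 -0.88]
(0, -20, 28) [-0.01, -0.1, 0.07]
(0, -65, 28) [-0.01, -1.13, 0.53]
(0, -112, 28) [-0.02, -2.2, 1.02]
```

{"op": "play_rows", "data": {
  "dp": [
    [0,-0.23,0.11],
    [0,-0.45,0.21],
    [0,-0.68,0.32],
    [0,-0.9,0.42],
    [0,-1.13,0.53]
  ],
  "rot": [
    [0,0,0],
    [0,0,0],
    [0,0,0],
    [0,0,0],
    [0,0,0]
  ]
}}

```text
clock: 9.2
eef_pos: [526.5, -260.2, 73.3]
tcp_rot: [-2.715, 0.267, 2.857]
contact_force: [1.1, 8.1, 4.5]
opening: -0.003
grasp_force: 3.8
```

{"op": "play_rows", "data": {
  "dp": [
    [0,-0.17,0.08],
    [0,-0.34,0.16],
    [0,-0.51,0.24],
    [0,-0.65,0.3],
    [0,-0.75,0.35]
  ],
  "rot": [
    [0,0,0],
    [0,0,0],
    [0,0,0],
    [0,0,0],
    [0,0,0]
  ]
}}

```text
clock: 9.62
eef_pos: [516.9, -292.2, 73.0]
tcp_rot: [-2.715, 0.267, 2.856]
contact_force: [0.4, 8.0, 4.6]
opening: 0.004
grasp_force: 3.9
```

Run:
```python
from h import *
shift([(0,-105,28),(0,-112,28)])
```

```text
t 9.6167 track [ -0.6 -98.4  28. ] F [-1.9  7.7  4.6] q [-0.27  0.45  2.05 -0.89  0.56 -0.75] toolz [ 0.24 -0.41 -0.88]
(0, -105, 28) [-0.01, -0.15, 0.07]
(0, -112, 28) [-0.02, -0.31, 0.15]
```

{"op": "play_rows", "data": {
  "dp": [
    [0,-0.1,0.04],
    [0,-0.18,0.08],
    [0,-0.25,0.11],
    [0,-0.3,0.13],
    [0,-0.34,0.15]
  ],
  "rot": [
    [0,0,0],
    [0,0,0],
    [0,0,0],
    [0,0,0],
    [0,0,0]
  ]
}}

```text
clock: 10.03
eef_pos: [512.6, -306.1, 73.0]
tcp_rot: [-2.715, 0.266, 2.856]
contact_force: [-0.8, 8.0, 4.6]
opening: -0.001
grasp_force: 3.9
```

Run:
```python
from h import *
shift([(0,-116,28)])
```

```text
t 10.0333 track [  -0.9 -112.9   28. ] F [-3.   7.4  4.6] q [-0.3   0.45  2.05 -0.9   0.55 -0.77] toolz [ 0.24 -0.41 -0.88]
(0, -116, 28) [-0.02, -0.07, 0.04]
```

{"op": "play_rows", "data": {
  "dp": [
    [0,-0.05,0.02],
    [0,-0.1,0.04],
    [0,-0.14,0.06]
  ],
  "rot": [
    [0,0,0],
    [0,0,0],
    [0,0,0]
  ]
}}

```text
clock: 10.28
eef_pos: [513.5, -309.9, 73.3]
tcp_rot: [-2.719, 0.271, 2.858]
contact_force: [6.3, 32.3, 11.6]
opening: 0.0
grasp_force: 16.8
```

{"op": "play_rows", "data": {
  "dp": [
    [0,-0.05,0.02],
    [0,-0.1,0.04]
  ],
  "rot": [
    [0,0,0],
    [0,0,0]
  ]
}}

```text
clock: 10.45
eef_pos: [514.4, -311.0, 73.4]
tcp_rot: [-2.725, 0.275, 2.86]
contact_force: [8.6, 62.8, 22.3]
opening: 0.002
grasp_force: 31.7
```

The force rose to 63 N, so the vee is hard against the stop. I'll back off along the lane, then lift.

{"op": "play_rows", "data": {
  "dp": [
    [0,0.1,-0.05],
    [0,0.25,-0.12],
    [0,0.6,-0.28],
    [0,1.0,-0.46],
    [0,1.5,-0.7]
  ],
  "rot": [
    [0,0,0],
    [0,0,0],
    [0,0,0],
    [0,0,0],
    [0,0,0]
  ]
}}

```text
clock: 10.87
eef_pos: [527.3, -252.9, 73.7]
tcp_rot: [-2.713, 0.265, 2.855]
contact_force: [0.5, 0.3, 0.3]
opening: 0.003
grasp_force: 0.0
```

{"op": "play_rows", "data": {
  "dp": [
    [0,0,-1],
    [0,0,-2],
    [0,0,-3],
    [0,0,-4],
    [0,0,-5]
  ],
  "rot": [
    [0,0,0],
    [0,0,0],
    [0,0,0],
    [0,0,0],
    [0,0,0]
  ]
}}

```text
clock: 11.28
eef_pos: [504.5, -158.8, 250.7]
tcp_rot: [-2.714, 0.264, 2.856]
contact_force: [0.9, -0.0, -0.3]
opening: -0.002
grasp_force: 0.0
```

Run:
```python
from h import *
shift([(-100,100,250),(-200,0,220)])
from rig import optics
ims=[]
for n,(x,y) in dict(scene=(300,150),side=(250,130)).items():
    a=optics.grab_frame(n)['color'][y:y+180,x-10:x+140,::-1]; cv2.imwrite(f'pics/f_{n}.png',a); ims.append(cv2.resize(a,(400,480),interpolation=cv2.INTER_CUBIC))
cv2.imwrite('pics/final.png',np.hstack(ims))
P=[(sx*20,-147+sy*21,60) for sx in(-1,1) for sy in(-1,1)]
print(((proj('scene',T(Q,P))-[290,150])*2.667).round(),((proj('side',T(Q,P))-[240,130])*2.667).round()+[400,0])
```

```text
t 11.2833 track [-49.7  26.2 205.7] F [ 0.8  0.2 -0.3] q [-0.    0.13  1.98 -0.59  0.99 -0.91] toolz [ 0.24 -0.42 -0.88]
(-100, 100, 250) [0.93, 1.09, -2.04]
(-200, 0, 220) [3.53, -1.16, -0.93]
[[313. 387.]
 [273. 354.]
 [347. 358.]
 [307. 326.]] [[673. 203.]
 [656. 217.]
 [642. 197.]
 [625. 211.]]
```

View pics/final.png

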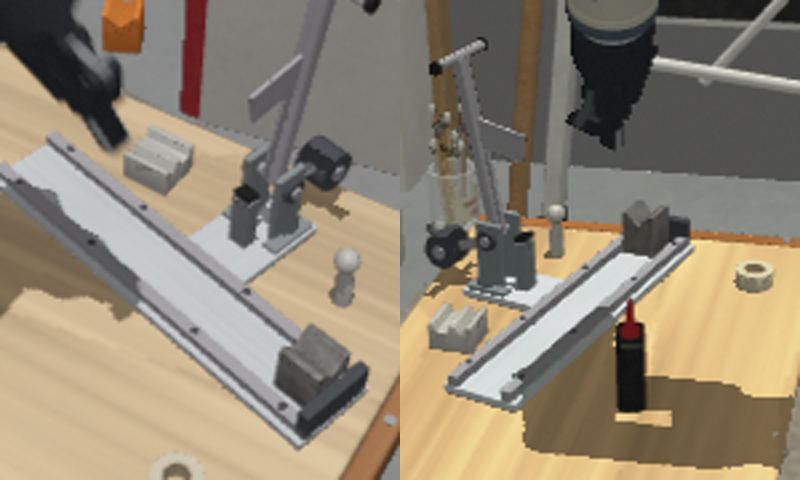

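The vee stands upright against the stop, at (312,362) on the left and (645,227) on the right. The gate is raised, the bystanders are where they were, and the hand is clear. I'll let it settle and hand in.

{"op": "play_rows", "data": {
  "dp": [
    [0.2,0,-0.3],
    [0.5,0,-0.6],
    [0.5,0,-0.6],
    [0.5,0,-0.6],
    [0.5,0,-0.6]
  ],
  "rot": [
    [0,0,0],
    [0,0,0],
    [0,0,0],
    [0,0,0],
    [0,0,0]
  ]
}}

```text
clock: 11.8
eef_pos: [484.1, -143.0, 264.2]
tcp_rot: [-2.713, 0.264, 2.856]
contact_force: [0.9, -0.6, 0.6]
opening: -0.001
grasp_force: 0.0
```

```bash
python3 -c "
from rig import r
print(r.sign_off())"
```

```text
the job is handed in; nothing more can be done
None
```

The job is handed in at about 12 s: the gate stays raised, the vee stands upright against the stop, and the hand is clear; part-way, the gripper's knuckle seems to have pressed on the vee's top edge (tool force under 10 N) before I leaned the tool so the fingertips led.

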